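# Power down and unload the clamshell test fixture

## Task

The converter module in the clamshell test fixture has finished its test. Switch the fixture off at its locking toggle (pull the red bat out before you flip it, do not force it across, and let it drop home in the off position), then swing the lid back past upright so that it stays open. Lift the module out and set it down, not dropped, flat with its fins up in the free part of the black tray, leaving the two modules already there where they are.

Things in the scene. Friction and masses are not known exactly. Their poses are not given: they have to be found in the camera images.
- test_clamshell: fixed test fixture: grey base block 130 (x) x 120 (y) mm, top 40 mm above the bench, under a lid with clear window; to its right (-y) a grey switch pod 100 x 50 mm, 70 mm tall, with the toggle. Origin: on the bench under the block's centre; x points to the lid's hinge, y left, z up. Stands left or right of the robot (the tray on the other side), both turned up to 0.25 rad
- toggle_pivot (a point): the toggle's pivot, its axis parallel to the fixture's y, 67 mm above the bench, 25 mm in front of (-x) and 103 mm to the right of (-y) the fixture's origin. The bat swings in the fixture's x-z plane about it
- lock_toggle (a joint): swing of the toggle, rad. 0 (start): live, the bat leans 0.45 from upright away from the robot (fixture +x, to a red dot). 0.90: off, it leans 0.45 the other way (-x, to a white bar). Unless the bat is pulled out, its cross-pin stands against a ridge and it has only about 0.05 of play. Stays where it is left (friction 0.03 N m)
- bat_pull (a joint): how far the bat's sprung sleeve (with the red paddle) is pulled out along the bat, m. 0: home; 0.008: fully out. It clears the ridge when pulled out more than about 0.0045; a spring (5.6 N home, 8.4 N fully out) draws it home when released, on either side of the ridge but not on top of it
- bat_grip (a point): centre of the red paddle at the bat's end, 46 mm from the pivot when home, 108 mm above the bench. The paddle is 14 mm wide along the fixture's y (flat faces: pinch there), 10 mm thick, 22 mm long along the bat; the steel collar below it is 12 mm across. The steel gate block below reaches 85 mm above the bench
- clam_lid (a joint): lid angle, rad. 0: shut; 1.57: upright; 1.95: leaning back on its stop. Past upright it falls back to the stop by its own weight, before that it falls shut (0.35 kg, hinge lightly damped). While the toggle is live, a catch on the toggle's shaft holds a stud on the lid's side, so the lid lifts only about 3 mm there
- lid_hinge (a point): middle of the lid's hinge axis, parallel to the fixture's y, 66 mm behind (+x) the fixture's origin, 44 mm above the bench
- lid_grip (a point): grip point on the black lid handle, a tab 24 mm wide along the fixture's y (pinch across this), 12 mm thick, sticking out 38 mm forward (-x) from the middle of the lid's front wall. The point is 26 mm out from that wall, 157 mm in front of and 10 mm above the hinge axis when shut (54 mm above the bench); it turns with the lid. Below is only a base plate 8 mm high
- module: the tested module: black block under an aluminium finned heat sink, 58 (x) x 37 (y) x 22 mm, 0.08-0.17 kg; origin: centre of its underside, z up through the fins. Underside 42 mm above the bench, 58 mm side along the fixture's x, between six brass pins 7 mm high (1.5 mm play): two by each long side, 22 mm off its middle, one at each end. Grasp across the 37 mm at the middle
- esd_tray: black open tray fixed to the bench, 180 (x) x 150 (y) mm, walls 4 mm thick and 14 mm high, floor 4 mm above the bench. Origin: centre of its underside. The two finished modules stand in its far (+x) half; the near half, about tray x = -45 mm, y = 0, is free
- done_module_a: a finished module of the same kind, loose in the tray's +x, +y quarter (about tray x = 45 mm, y = 36 mm), 58 mm side about along the tray's x; origin: centre of its underside
- done_module_b: a finished module of the same kind, loose in the tray's +x, -y quarter (about tray x = 45 mm, y = -36 mm); origin: centre of its underside

How it is judged:
By the outcome, as a careful person would: the job done as asked, in the order asked, and still so for the second after the job is handed in, with the robot touching nothing.
It also fails if it takes over 64 s, if anything falls off the work surface, if the arm or the gripper's body presses on something with over 40 N, if the wrist force passes 120 N, or if a joint passes its speed limit or range.

## Robot

A 7-joint arm with a two-finger parallel gripper is mounted at the origin on a cart in front of the work surface, level with it; the furniture and walls round the work are solid. World frame = base frame: x ahead of the robot, y to its left, z up, the work surface at z = 0. Lengths are in m, angles in rad, forces in N, time in s.
With the tool pointing down it reaches from about 0.375 to 0.925 m from the base axis. Payload 3.1 kg.
Tool frame: the origin (TCP) lies between the finger pads; the fingertips stand 19 mm ahead of it and the grasp point (between the pads) is the TCP; z points along the fingers, y is the line along which they close (so a half turn about z gives the same grasp; the last joint's range is limited). The gripper opens to 85 mm and grips with 20 to 120 N. Pads are 22 mm wide; open, the fingers measure 114 mm over their backs; the gripper's body (76 mm by 85 mm) begins 54 mm behind the grasp point. The pads swing forward as they close: fully open they stand 13 mm farther back than shut.
Start: joints at [-1.341, 0.383, 0.044, 1.598, -0.018, 1.161, -0.05], TCP at [0.209, 0.615, 0.25] pointing down, gripper open.
Joint ranges: [-2.61, 2.61], [-0.41, 2.15], [-1.48, 1.57], [0, 2.5], [-1.57, 4.71], [0.05, 1.97], [-2.85, 2.85]. Speed limits (rad/s): [2.79, 2.79, 3.14, 3.14, 3.14, 3.14, 3.14].

## Interface

Orientations are given as a unit quaternion [x, y, z, w].
In Python, from bench import move_ptp, movel, move_j, move_gripper, pause, inverse_kinematics, read_camera, camera_params, MotionError, sign_off, look_for, tip_of, read_time_s, read_qpos, read_joint_vel, read_effort, read_eef_pos, read_tcp_rot, read_ft_force, read_ft_torque, read_finger_gap, read_grasp_force gives the robot as it stands. Calls block until the motion is done:
- move_ptp(position, orientation): joint-space move of the TCP to a pose.
- movel(position, orientation=None, speed=0.15): straight line of the TCP; orientation=None keeps the orientation; speed is the mean speed in m/s.
- move_j(angles): joint-space move.
- move_gripper(opening, effort=None): finger opening in m; effort is the grip in N (None keeps the last); returns when the fingers have stopped.
- pause(seconds).
- inverse_kinematics(position, orientation): joint angles nearest the present ones, or None.
- read_camera(name): name is "side" or "top"; returns the picture (400x640x3 uint8, red, green, blue); there is no depth.
- camera_params(name): a dict with "K" (3x3 intrinsics, pixels), "camera_from_world" (4x4, takes a point from world to camera coordinates). Camera axes: x right, y down, z forward; pixel columns grow to the right and rows downward; lengths in m; the calibration is good to about 2 mm. A picture is of the moment at which its call begins. camera_params takes no time and is no camera call.
A pose or a line that the arm cannot do raises MotionError and nothing moves.
- sign_off(): hands the job in; it is judged then, once.
Trained networks look in the newest picture that a camera, given by its name, has taken for a name from the list of things; names that differ only in an ending like _2 or _b are one class to them, and where a whole thing is asked for, a point or a joint stands for the part that bears it (a point fixed in the world has none). Each returns a list of dicts, best first, with "confidence" (0 to 1); they miss things now and then, are a little off and sometimes report something else, mostly with a low value. They report only what shows in the picture. A call takes as long as a camera call.
- look_for(camera, name): "at" ([column, row] in pixels, amid what is visible of it).
- tip_of(camera, name): "at" ([column, row] in pixels: a listed point, or the origin of a listed thing).
Readings, each from a call of its own:
- read_time_s(): time.
- read_qpos(): joint angles.
- read_joint_vel(): joint speeds.
- read_effort(): joint torques, N m.
- read_eef_pos(): TCP position.
- read_tcp_rot(): TCP orientation.
- read_ft_force(): force on the tool from outside, world axes, zero at the start.
- read_ft_torque(): the same for the moment, N m.
- read_finger_gap(): finger opening in m.
- read_grasp_force(): force on a finger pad.
Only numpy, scipy, OpenCV 4.12 (cv2) and the standard library are available. Lean on these libraries where they do the work, as an engineer would, in place of code of your own. Each camera call takes 0.05 s, during which the arm holds its last target. There are 200 camera calls.

## Working session

There is one attempt and no reset: what is moved stays moved. The work goes in short steps, each a Python script; the robot and the scene stay as the last script left them, time stands still between calls to the robot, and variables do not carry over. Pictures are saved under pics/ and viewed, at most 10 in all, crops included, and the job is handed in when it is done.

```bash
ls; mkdir -p pics
python3 - <<'E'
from bench import *
import cv2
for c in("top","side"):
    im=read_camera(c); cv2.imwrite(f"pics/{c}0.png",im[:,:,::-1])
    p=camera_params(c); print(c,p["K"],p["camera_from_world"])
    for n in("test_clamshell","toggle_pivot","bat_grip","lid_grip","lid_hinge","module","esd_tray","done_module_a"):
        print(n,[( [round(float(v)) for v in d["at"]],round(d["confidence"],2)) for d in tip_of(c,n)][:3])
print(read_time_s(),read_tcp_rot(),read_eef_pos())
E
```

```text
pics
top [[442.67322933   0.         323.95324454]
 [  0.         442.67322933 196.58036776]
 [  0.           0.           1.        ]] [[-0.0853427  -0.99635098 -0.00115749  0.03176515]
 [-0.97176039  0.08349278 -0.22070499  0.53087244]
 [ 0.21999627 -0.01771076 -0.97533992  1.05241681]
 [ 0.          0.          0.          1.        ]]
test_clamshell [([255, 222], 0.78), ([379, 197], 0.46)]
toggle_pivot [([295, 225], 0.87), ([293, 217], 0.66)]
bat_grip [([294, 212], 0.57)]
lid_grip [([253, 259], 0.67)]
lid_hinge [([254, 195], 0.98)]
module []
esd_tray [([379, 195], 0.94)]
done_module_a [([385, 178], 0.83), ([364, 186], 0.65)]
side [[478.99734223   0.         321.71620473]
 [  0.         478.99734223 198.07604338]
 [  0.           0.           1.        ]] [[ 0.93913503  0.34349568 -0.00600913 -0.48455714]
 [ 0.25841509 -0.71782992 -0.64648422 -0.06978951]
 [-0.22637807  0.60558313 -0.76290369  1.38720722]
 [ 0.          0.          0.          1.        ]]
test_clamshell [([319, 175], 0.65), ([338, 176], 0.64)]
toggle_pivot [([312, 182], 0.89), ([320, 287], 0.59)]
bat_grip [([311, 184], 0.6), ([320, 177], 0.47)]
lid_grip [([299, 158], 0.61)]
lid_hinge [([356, 173], 0.65)]
module []
esd_tray []
done_module_a [([323, 264], 0.73), ([323, 287], 0.73)]
0.9 [ 1.63123931e-01  9.86605586e-01  1.73566736e-05 -3.52029838e-06] [0.20925546 0.61541197 0.25029537]
```

```bash
cat > h.py <<'E'
import numpy as np, cv2
from bench import *
from scipy.spatial.transform import Rotation as R
def proj(c,P):
    p=camera_params(c);q=p["camera_from_world"]@np.r_[P,1];u=p["K"]@q[:3];return u[:2]/u[2]
def onz(c,px,z):
    p=camera_params(c);T=np.linalg.inv(p["camera_from_world"]);d=T[:3,:3]@np.linalg.solve(p["K"],np.r_[px,1.]);o=T[:3,3]
    return o+d*(z-o[2])/d[2]
E
python3 - <<'E'
from h import *
for n,px,z in(("org",(255,222),0),("piv",(295,225),.067),("bat",(294,212),.108),("lidg",(253,259),.054),("hinge",(254,195),.044),("tray",(379,195),0),("da",(385,178),.004),("da",(364,186),.004)):
    print(n,onz("top",px,z).round(4))
t=cv2.imread("pics/top0.png");s=cv2.imread("pics/side0.png")
cv2.imwrite("pics/a.png",cv2.resize(t[120:320,190:450],None,fx=3,fy=3,interpolation=cv2.INTER_CUBIC))
cv2.imwrite("pics/b.png",cv2.resize(s[80:320,180:440],None,fx=2.5,fy=2.5,interpolation=cv2.INTER_CUBIC))
E
```

```text
org [0.4926 0.1707 0.    ]
piv [0.4646 0.0634 0.067 ]
bat [0.4893 0.0614 0.108 ]
lidg [0.3917 0.1725 0.054 ]
hinge [0.5545 0.1633 0.044 ]
tray [ 0.5368 -0.1605  0.    ]
da [ 0.5808 -0.1811  0.004 ]
da [ 0.5637 -0.1231  0.004 ]
```

View pics/a.png

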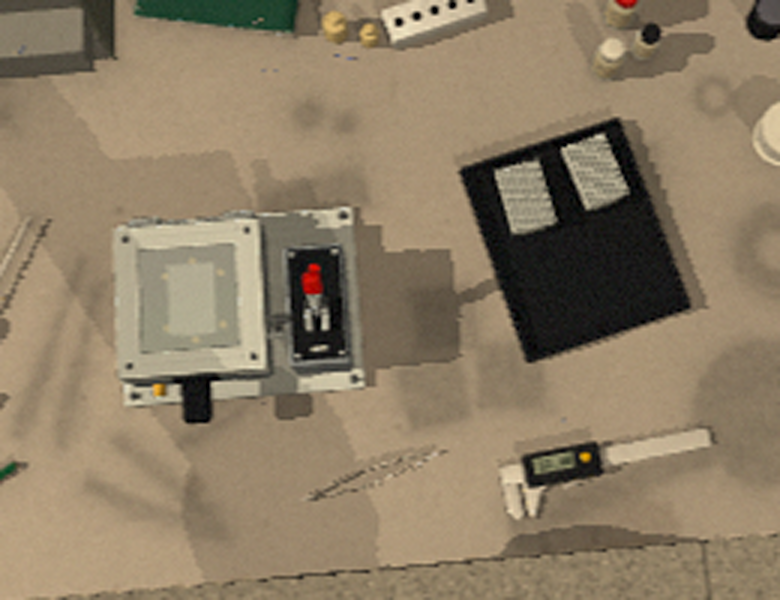

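View pics/b.png

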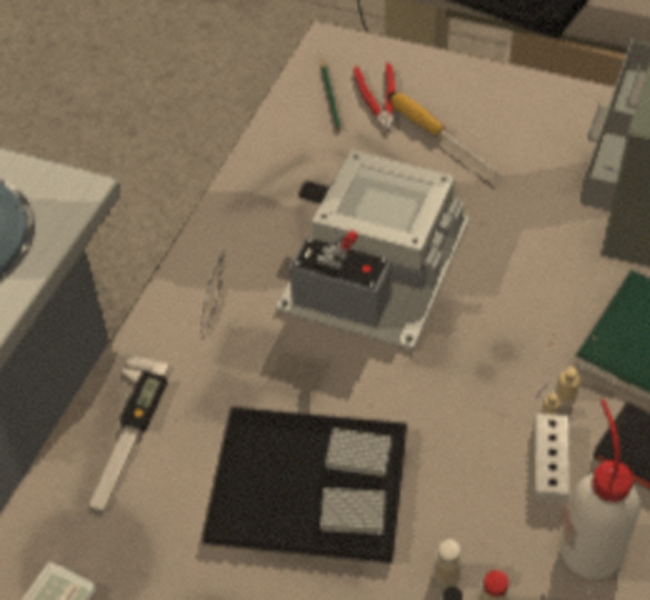

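```bash
cat >> h.py <<'E'
from scipy.optimize import least_squares
s,c=np.sin(.45),np.cos(.45)
PF={"test_clamshell":(0,0,0),"toggle_pivot":(-.025,-.103,.067),"bat_grip":(-.025+.046*s,-.103,.067+.046*c),"lid_grip":(-.091,0,.054),"lid_hinge":(.066,0,.044)}
def w(p,P):
    a=p[2];P=np.asarray(P,float);return np.array([p[0]+np.cos(a)*P[0]-np.sin(a)*P[1],p[1]+np.sin(a)*P[0]+np.cos(a)*P[1],P[2]])
def fit(obs,p0):
    f=lambda p:np.concatenate([wt*(proj(c,w(p,P))-px) for c,P,px,wt in obs])
    r=least_squares(f,p0,loss="soft_l1",f_scale=1.5);return r.x,(f(r.x).reshape(-1,2)).round(1).tolist()
E
python3 - <<'E'
from h import *
T={"test_clamshell":(255,222),"toggle_pivot":(295,225),"bat_grip":(294,212),"lid_grip":(253,259),"lid_hinge":(254,195)}
S={"toggle_pivot":(312,182),"bat_grip":(320,177),"lid_grip":(299,158),"lid_hinge":(356,173)}
o=[("top",PF[k],v,1) for k,v in T.items()]+[("side",PF[k],v,1) for k,v in S.items()]
p,r=fit(o,[.49,.17,0]);print(p.round(4),r)
cor=[(.09,.075,.014),(.09,-.075,.014),(-.09,-.075,.014),(-.09,.075,.014)]
o=[("top",P,(190+u/3,120+v/3),1) for P,(u,v) in zip(cor,[(460,170),(618,118),(690,305),(528,360)])]
o+=[("side",P,(180+u/2.5,80+v/2.5),1) for P,(u,v) in zip(cor,[(405,422),(392,560),(204,543),(232,407)])]
q,r=fit(o,[.53,-.16,0]);print(q.round(4),r)
im=cv2.imread("pics/top0.png");im2=cv2.imread("pics/side0.png")
for P in list(PF.values())+[(.065,.06,.06),(-.065,.06,.06),(-.065,-.06,.06),(.065,-.06,.06)]:
    for n,i in(("top",im),("side",im2)): print(n,P,proj(n,w(p,P)).round(1))
E
```

```text
[0.4899 0.1657 0.0092] [[1.9, 0.8], [0.3, -0.5], [-0.5, 1.4], [2.9, -3.2], [-1.2, -0.5], [-0.1, 1.9], [-1.1, -2.0], [3.8, -2.3], [-0.2, -1.6]]
[ 0.5265 -0.1649  0.2394] [[0.0, -1.8], [0.4, -1.8], [1.1, -1.0], [0.4, -0.9], [0.1, -0.4], [-0.2, -1.8], [-1.9, -2.5], [-1.6, -0.7]]
top (0, 0, 0) [256.9 222.8]
side (0, 0, 0) [333.  176.4]
top (-0.025, -0.103, 0.067) [295.3 224.5]
side (-0.025, -0.103, 0.067) [311.9 183.9]
top (np.float64(-0.004991585430883412), -0.103, np.float64(0.10842056670822314)) [293.5 213.4]
side (np.float64(-0.004991585430883412), -0.103, np.float64(0.10842056670822314)) [318.9 175. ]
top (-0.091, 0, 0.054) [255.9 255.8]
side (-0.091, 0, 0.054) [302.8 155.7]
top (0.066, 0, 0.044) [252.8 194.5]
side (0.066, 0, 0.044) [355.8 171.4]
top (0.065, 0.06, 0.06) [227.9 195.7]
side (0.065, 0.06, 0.06) [361.9 152.8]
top (-0.065, 0.06, 0.06) [230.4 247.3]
side (-0.065, 0.06, 0.06) [318.6 142.4]
top (-0.065, -0.06, 0.06) [279.4 242.6]
side (-0.065, -0.06, 0.06) [303.7 171. ]
top (0.065, -0.06, 0.06) [275.6 191.3]
side (0.065, -0.06, 0.06) [349.1 182.6]
```

```bash
cat >> h.py <<'E'
FX=np.array([.4899,.1657,.0092]); TR=np.array([.5265,-.1649,.2394])
def ori(yaw,th=0):  # tool axis leaning th from upright toward +x of frame
    z=-np.array([np.sin(th),0,np.cos(th)]);y=np.array([0,1.,0]);x=np.cross(y,z)
    return R.from_matrix(R.from_euler("z",yaw).as_matrix()@np.c_[x,y,z]).as_quat()
def bat(r,th,off=(0,0)):
    return w(FX,(-.025+r*np.sin(th)+off[0],-.103+off[1],.067+r*np.cos(th))),ori(FX[2],th)
E
python3 - <<'E'
from h import *
for r,th in((.11,.45),(.05,.45),(.057,.45),(.057,0),(.057,-.45),(.11,-.45)):
    q=inverse_kinematics(*bat(r,th));print(r,th,None if q is None else np.round(q,2))
for a in np.linspace(0,1.9,8):   # lid grip, tool turning by k*a
    P=(.066-.157*np.cos(a)+.01*np.sin(a),0,.044+.157*np.sin(a)+.01*np.cos(a))
    print(round(a,2),[[k,inverse_kinematics(w(FX,P),ori(FX[2],k)) is not None] for k in(-.6,-.3,0,.3,.6,.9,1.2)])
print(inverse_kinematics(w(FX,(0,0,.055)),ori(FX[2])),inverse_kinematics(w(TR,(-.045,0,.02)),ori(TR[2])))
move_gripper(.045,40)
move_ptp(*bat(.12,.45)); f0=read_ft_force();print(f0,read_time_s())
cv2.imwrite("pics/top1.png",read_camera("top")[:,:,::-1]);cv2.imwrite("pics/side1.png",read_camera("side")[:,:,::-1])
t=cv2.imread("pics/top1.png")[150:280,210:350];s=cv2.imread("pics/side1.png")[80:210,250:390]
cv2.imwrite("pics/c.png",cv2.resize(np.hstack([t,s]),None,fx=2.85,fy=2.85,interpolation=cv2.INTER_CUBIC))
E
```

```text
0.11 0.45 [-0.49  0.53  0.42  1.71 -0.24  1.41  1.6 ]
0.05 0.45 [-0.49  0.56  0.41  1.8  -0.25  1.3   1.62]
0.057 0.45 [-0.49  0.55  0.41  1.79 -0.25  1.31  1.62]
0.057 0 [-0.69  0.23  0.52  2.15 -0.16  0.8   1.51]
0.057 -0.45 [-0.88 -0.03  0.56  2.5   0.57  0.27  0.74]
0.11 -0.45 [-0.62 -0.19  0.25  2.5   0.48  0.45  0.83]
0.0 [[-0.6, False], [-0.3, True], [0, True], [0.3, True], [0.6, True], [0.9, True], [1.2, True]]
0.27 [[-0.6, False], [-0.3, True], [0, True], [0.3, True], [0.6, True], [0.9, True], [1.2, True]]
0.54 [[-0.6, False], [-0.3, True], [0, True], [0.3, True], [0.6, True], [0.9, True], [1.2, True]]
0.81 [[-0.6, True], [-0.3, True], [0, True], [0.3, True], [0.6, True], [0.9, True], [1.2, False]]
1.09 [[-0.6, True], [-0.3, True], [0, True], [0.3, True], [0.6, True], [0.9, True], [1.2, False]]
1.36 [[-0.6, True], [-0.3, True], [0, True], [0.3, True], [0.6, True], [0.9, True], [1.2, False]]
1.63 [[-0.6, True], [-0.3, True], [0, True], [0.3, True], [0.6, True], [0.9, False], [1.2, False]]
1.9 [[-0.6, True], [-0.3, True], [0, True], [0.3, True], [0.6, True], [0.9, False], [1.2, False]]
[-0.67213682  0.4209664   0.3070829   2.06113738 -0.19612877  0.68654377
  1.34206628] [-0.24839927  0.54626851  0.60687669  2.08679422 -0.50760021  0.65545051
  2.51253443]
[-0.84267251 -0.1449912   0.38202269] 3.65
```

View pics/c.png

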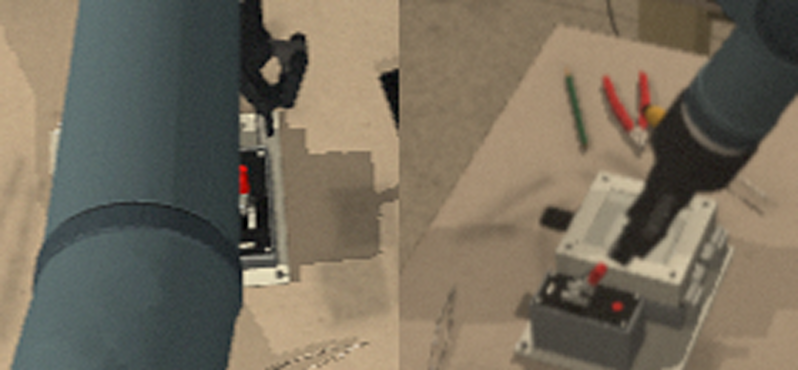

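```bash
cat >> h.py <<'E'
D=.25
def bt(r,th,oy=0): 
    P,_=bat(r,th,(0,oy)); return P,ori(FX[2],th+D)
def Ff(f0): return R.from_euler("z",-FX[2]).apply(np.array(read_ft_force())-f0)
E
python3 - <<'E'
from h import *
for th in np.linspace(.45,-.45,7):
    q=inverse_kinematics(*bt(.060,th));print(None if q is None else np.round(q,2))
move_ptp(*bt(.10,.45)); f0=np.array(read_ft_force())
movel(*bt(.051,.45),speed=.08); print("touch",Ff(f0).round(2))
move_gripper(0,20); print("grip20",Ff(f0).round(2),read_finger_gap(),read_grasp_force(),np.array(read_eef_pos())-bt(.051,.45)[0],read_time_s(),f0)
cv2.imwrite("pics/d.png",cv2.resize(read_camera("side")[80:210,250:390,::-1],None,fx=4,fy=4,interpolation=cv2.INTER_CUBIC))
E
```

```text
[-0.44  0.71  0.39  1.63 -0.27  1.57  1.64]
[-0.47  0.59  0.4   1.74 -0.26  1.42  1.62]
[-0.51  0.48  0.42  1.86 -0.24  1.25  1.6 ]
[-0.56  0.37  0.43  1.98 -0.21  1.09  1.56]
[-0.61  0.26  0.45  2.1  -0.16  0.91  1.51]
[-0.67  0.16  0.46  2.22 -0.09  0.74  1.43]
[-0.71  0.07  0.46  2.34  0.04  0.55  1.29]
touch [-0.23  0.61 -1.14]
grip20 [ 0.47 -0.53  0.77] 0.013407136557985354 23.903554379940033 [ 0.00062421 -0.00022856  0.00037928] 5.2167 [-0.47053834 -0.19842658  0.49459414]
```

View pics/d.png

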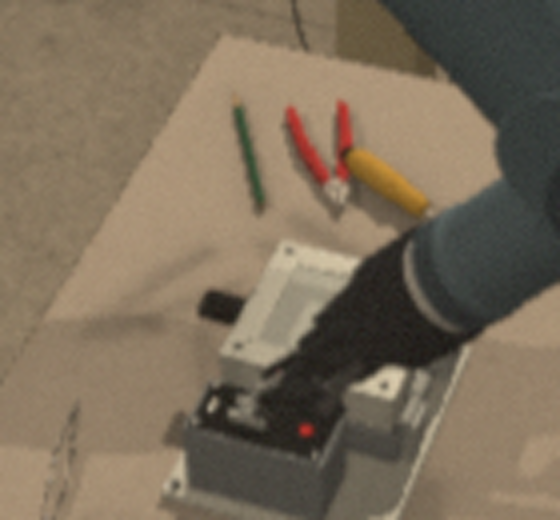

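The paddle is gripped: the gap is 13.4 mm, the fingers enclose it at about (265,380), and the side force is small. Next I pull it out while watching the force.

Run:
```python
from h import *
f0=np.array([-.47,-.2,.49])
move_gripper(0,60); print(Ff(f0).round(2),read_finger_gap())
for d in (.002,.004,.006,.007):
    movel(*bt(.051+d,.45),speed=.02); pause(.1)
    F=Ff(f0); u=np.array([np.sin(.45),0,np.cos(.45)]);t=np.array([u[2],0,-u[0]])
    print(d,F.round(2),"rad",(F@u).round(2),"tan",(F@t).round(2),(np.array(read_eef_pos())-bt(.051+d,.45)[0]).round(4))
print(read_time_s())
```

```text
[ 1.65 -0.41  1.93] 0.012074347071735849
0.002 [ 1.06 -0.83 -6.36] rad -5.26 tan 3.72 [-0.0003 -0.0002 -0.0011]
0.004 [-0.24 -1.63 -7.53] rad -6.89 tan 3.06 [-0.0002 -0.0002 -0.0004]
0.006 [-0.06 -1.29 -8.07] rad -7.29 tan 3.46 [-0.0001 -0.0002 -0.0001]
0.007 [ 0.77 -1.97 -8.81] rad -7.6 tan 4.53 [-0.0001 -0.0002 -0.0001]
6.8833
```

Run:
```python
from h import *
f0=np.array([-.47,-.2,.49]); r=.058
for th in np.linspace(.45,-.45,10)[1:]:
    movel(*bt(r,th),speed=.03)
    F=np.mean([Ff(f0) for _ in range(5)],0); u=np.array([np.sin(th),0,np.cos(th)]);t=np.array([u[2],0,-u[0]])
    rad=-F@u; print(round(th,2),F.round(2),"rad",rad.round(2),"tan",(F@t).round(2),round(r,4))
    if abs(F@t)>15 : print("STOP");break
    if rad>9.5: r-=.0007
    elif rad<6.9: r+=.0005
print(read_time_s(),read_finger_gap())
```

```text
0.35 [ 0.14 -2.39 -8.61] rad 8.04 tan 3.08 0.058
0.25 [ 0.57 -2.44 -8.76] rad 8.35 tan 2.72 0.058
0.15 [ 0.61 -2.34 -9.78] rad 9.58 tan 2.06 0.058
0.05 [ 1.19 -2.09 -7.85] rad 7.79 tan 1.59 0.0573
-0.05 [ 2.79 -1.21 -7.65] rad 7.78 tan 2.4 0.0573
-0.15 [ 2.81 -1.34 -7.69] rad 8.02 tan 1.63 0.0573
-0.25 [ 2.6  -0.63 -7.03] rad 7.46 tan 0.78 0.0573
-0.35 [ 3.48 -0.81 -7.47] rad 8.21 tan 0.7 0.0573
-0.45 [ 3.58  0.68 -6.55] rad 7.45 tan 0.37 0.0573
9.9583 0.012280603973393141
```

Run:
```python
from h import *
f0=np.array([-.47,-.2,.49]); th=-.45;u=np.array([np.sin(th),0,np.cos(th)])
for r in np.arange(.0553,.0485,-.001):
    movel(*bt(r,th),speed=.02); rad=-np.mean([Ff(f0) for _ in range(5)],0)@u
    print(round(r,4),rad.round(2))
    if rad<2: break
move_gripper(.03); 
P,q=bt(r,th); a=-R.from_quat(q).apply([0,0,1])
movel(P+a*.09,q,speed=.15)
move_ptp(w(FX,(-.12,.0,.20)),ori(FX[2],.3)); print(read_time_s())
for c in("side","top"):
    cv2.imwrite(f"pics/{c}2.png",read_camera(c)[:,:,::-1])
    print(tip_of(c,"bat_grip"),proj(c,bat(.046,-.45)[0]),tip_of(c,"lid_grip"))
t=cv2.imread("pics/top2.png")[150:280,210:350];s=cv2.imread("pics/side2.png")[80:210,250:390]
cv2.imwrite("pics/e.png",cv2.resize(np.hstack([t,s]),None,fx=2.85,fy=2.85,interpolation=cv2.INTER_CUBIC))
```

```text
0.0553 7.93
0.0543 6.7
0.0533 6.74
0.0523 -4.07
12.5583
[{'at': [304.6, 174.0], 'confidence': 0.45}] [304.30986628 171.3018014 ] [{'at': [299.9, 160.9], 'confidence': 0.78}]
[{'at': [296.3, 230.7], 'confidence': 0.63}] [294.9099932  230.04375811] []
```

View pics/e.png

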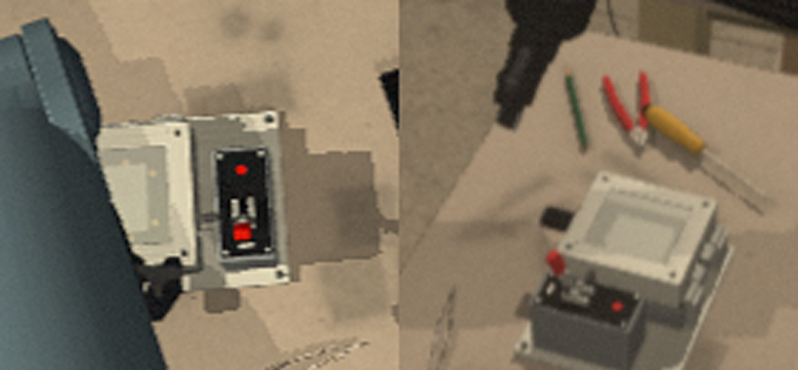

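```bash
cat >> h.py <<'E'
def lid(a,ox=0,oz=0):
    return w(FX,(.066-.157*np.cos(a)+.01*np.sin(a)+ox,0,.044+.157*np.sin(a)+.01*np.cos(a)+oz)),ori(FX[2],min(max(a,0),.6))
E
python3 - <<'E'
from h import *
A=np.r_[np.linspace(0,1.9,14)]
print([inverse_kinematics(*lid(a)) is not None for a in A])
move_gripper(.05,20)
P,q=lid(0); move_ptp(P+[0,0,.09],q); f0=np.array(read_ft_force())
movel(P,q,speed=.12); print(Ff(f0).round(2))
move_gripper(0,20); print(read_finger_gap(),Ff(f0).round(2),read_time_s())
if read_finger_gap()>.018:
  for a in A[1:]:
    movel(*lid(a),speed=.09); F=Ff(f0); print(round(a,2),F.round(1),round(read_finger_gap(),4),(np.array(read_eef_pos())-lid(a)[0]).round(4))
    if np.linalg.norm(F)>30: print("STOP");break
print(read_time_s())
cv2.imwrite("pics/f.png",cv2.resize(read_camera("side")[50:210,250:410,::-1],None,fx=3,fy=3,interpolation=cv2.INTER_CUBIC))
E
```

```text
[True, True, True, True, True, True, True, True, True, True, True, True, True, True]
[0.53 0.14 0.15]
0.023639718245879175 [-0.01  1.01  4.75] 14.9
0.15 [ 1.5  2.9 -2.4] 0.0237 [ 0.0005  0.0009 -0.0004]
0.29 [ 2.3  3.5 -1.9] 0.0239 [ 0.0003  0.0008 -0.0009]
0.44 [ 2.4  4.9 -3.1] 0.0234 [-0.      0.0006 -0.0012]
0.58 [ 2.9  4.4 -3.9] 0.0237 [-0.0003  0.0004 -0.0012]
0.73 [ 2.4  4.6 -4.2] 0.0234 [-0.0009  0.0002 -0.0009]
0.88 [ 1.3  3.8 -1.6] 0.0237 [-0.0008 -0.0001  0.    ]
1.02 [-1.1  2.5  0.9] 0.0236 [-0.0004 -0.0004  0.0002]
1.17 [0.  0.5 1.8] 0.0235 [ 0.0001 -0.0007  0.0001]
1.32 [ 0.4 -0.5  0.6] 0.0236 [ 0.0002 -0.001  -0.0002]
1.46 [-0.5 -2.7 -0.4] 0.0236 [ 0.0002 -0.0013 -0.0003]
1.61 [-0.3 -5.1 -1.2] 0.0236 [ 0.0001 -0.0016 -0.0003]
1.75 [ 1.  -6.2 -1.2] 0.0235 [ 0.0001 -0.002  -0.0003]
1.9 [ 0.4 -7.1 -1.2] 0.0233 [ 0.0003 -0.0024 -0.0002]
20.2083
```

View pics/f.png

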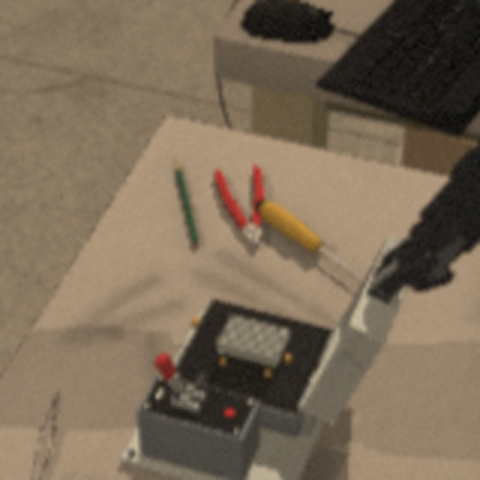

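The lid leans back while held. The module shows at crop (255,340), i.e. about (335,163). Now I release, retreat and look.

Run:
```python
from h import *
move_gripper(.05)
P,q=lid(1.9);a=-R.from_quat(q).apply([0,0,1])
P=np.array(read_eef_pos())+a*.06; movel(P,q,speed=.15); P=P+[-.0,0,.06]; movel(P,q,speed=.25)
move_gripper(.075)
move_ptp(w(FX,(-.06,-.20,.25)),ori(FX[2]))
for c in("side","top"):
    cv2.imwrite(f"pics/{c}3.png",read_camera(c)[:,:,::-1])
    for n in("module","done_module_a"):
        print(c,n,[(np.round(d["at"],1).tolist(),round(d["confidence"],2),onz(c,d["at"],.042 if n=="module" else .004).round(4)) for d in tip_of(c,n)])
    print(proj(c,w(FX,(0,0,.042))))
print(read_time_s())
t=cv2.imread("pics/top3.png")[150:280,210:350];s=cv2.imread("pics/side3.png")[80:210,250:390]
cv2.imwrite("pics/g.png",cv2.resize(np.hstack([t,s]),None,fx=2.85,fy=2.85,interpolation=cv2.INTER_CUBIC))
```

```text
side module [([336.4, 166.0], 0.52, array([0.4981, 0.1697, 0.042 ]))]
side done_module_a [([322.9, 266.2], 0.75, array([ 0.5667, -0.1301,  0.004 ])), ([323.0, 287.8], 0.56, array([ 0.5874, -0.1864,  0.004 ]))]
[333.18342017 166.26821443]
top module [([256.6, 220.0], 0.64, array([0.4898, 0.1604, 0.042 ]))]
top done_module_a [([385.8, 179.4], 0.54, array([ 0.5768, -0.1828,  0.004 ])), ([297.2, 223.6], 0.3, array([0.4782, 0.0608, 0.004 ]))]
[254.48129003 220.12476283]
23.4
```

View pics/g.png

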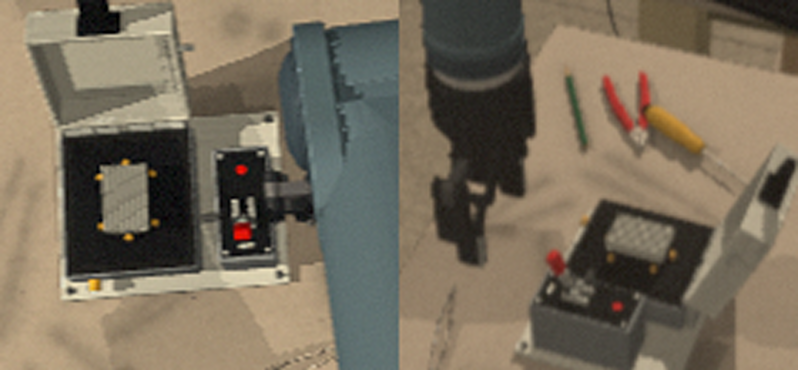

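Run:
```python
from h import *
for c,px in(("top",(253.5,219.8)),("side",(334.6,162.8))): print(c,onz(c,px,.064).round(4),proj(c,w(FX,(0,0,.064))).round(1))
a=[onz("top",(210+u/2.85,150+v/2.85),.064) for u,v in((98,166),(102,234),(147,164),(150,231),(124,161),(128,238),(62,128),(68,272),(186,126),(196,266))]
for i in range(0,10,2): d=a[i]-a[i+1]; print(np.arctan2(d[1],d[0]).round(3),np.linalg.norm(d).round(3))
im=cv2.imread("pics/top3.png");g=im[205:235,240:268].astype(int);m=(g.min(2)>70).astype(np.uint8)
n,l,st,ce=cv2.connectedComponentsWithStats(m);k=1+np.argmax(st[1:,4]);print(st[k],ce[k]+[240,205])
ys,xs=np.nonzero(l==k);W=np.array([onz("top",(x+240,y+205),.064)[:2] for x,y in zip(xs,ys)]);e,v=np.linalg.eigh(np.cov(W.T));print(W.mean(0),np.arctan(v[1,1]/v[0,1]),np.sqrt(12*e))
```

```text
top [0.4869 0.1649 0.064 ] [253.1 218.6]
side [0.496  0.1594 0.064 ] [333.3 160.7]
0.012 0.06
-0.011 0.059
0.0 0.068
0.001 0.127
0.008 0.124
[  5   2  17  25 381] [253.25459318 219.05774278]
[0.48883833 0.16539543] 0.020031643482403633 [0.04001223 0.05909733]
```

Run:
```python
from h import *
P=np.array([.490,.1645,.061]);q=ori(.005)
move_ptp(P+[0,0,.12],q); f0=np.array(read_ft_force())
movel(P+[0,0,.015],q,speed=.15); movel(P,q,speed=.05); print(Ff(f0).round(2))
move_gripper(0,20); print(read_finger_gap(),Ff(f0).round(2),(read_eef_pos()-P).round(4),read_grasp_force(),read_time_s())
cv2.imwrite("pics/h.png",cv2.resize(read_camera("side")[80:210,260:400,::-1],None,fx=3.5,fy=3.5,interpolation=cv2.INTER_CUBIC))
```

```text
[ 0.36  0.54 -0.11]
0.03641856617741043 [0.88 1.32 0.67] [0.0003 0.0001 0.0003] 21.151032149791718 26.0083
```

View pics/h.png

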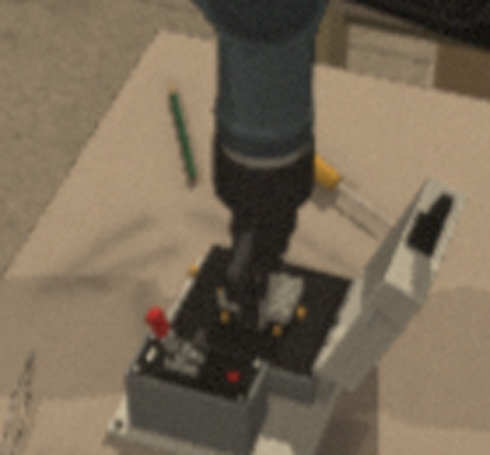

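Run:
```python
from h import *
move_gripper(0,40); print(read_finger_gap())
f0=np.array(read_ft_force());P=np.array([.490,.1645,.061]);q=ori(.005)
movel(P+[0,0,.02],q,speed=.05); movel(P+[0,0,.15],q,speed=.2); print(Ff(f0).round(2),read_finger_gap())
T=w(TR,(-.045,0,.023));qt=ori(TR[2])
move_ptp(T+[0,0,.15],qt); movel(T+[0,0,.03],qt,speed=.2); pause(.2)
print(read_time_s(),Ff(f0).round(2),read_finger_gap())
t=read_camera("top")[150:280,300:440,::-1];s=read_camera("side")[200:330,240:380,::-1]
cv2.imwrite("pics/i.png",cv2.resize(np.hstack([t,s]),None,fx=2.85,fy=2.85,interpolation=cv2.INTER_CUBIC))
```

```text
0.03663576688078973
[-0.5   0.6  -5.96] 0.03640225512874092
29.8667 [-1.02  0.64 -5.74] 0.036182047116095496
```

View pics/i.png

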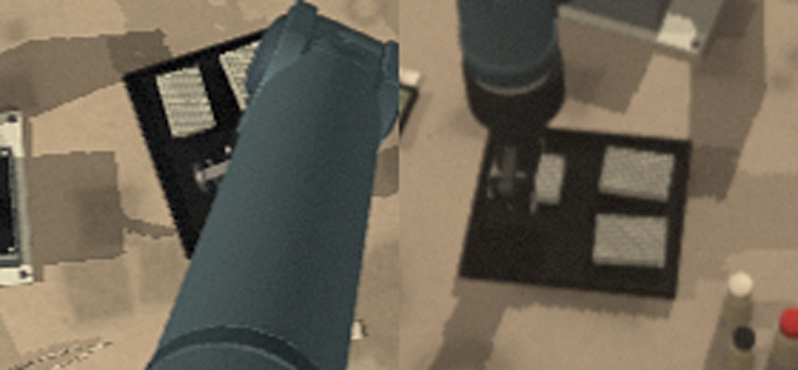

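Run:
```python
from h import *
qt=ori(TR[2]);f=lambda:np.mean([read_ft_force() for _ in range(6)],0)[2]
movel(w(TR,(-.041,0,.053)),qt,speed=.05); movel(w(TR,(-.041,0,.030)),qt,speed=.08); pause(.2); b=f(); print(b)
for z in np.arange(.028,.0185,-.001):
    movel(w(TR,(-.041,0,z)),qt,speed=.015); d=f()-b; print(round(z,3),d.round(2),read_eef_pos()[2])
    if d>2.5: break
move_gripper(.065); pause(.2)
P=w(TR,(-.041,0,z)); movel(P+[0,0,.03],qt,speed=.06); movel(P+[0,0,.2],qt,speed=.25)
move_ptp([.40,-.02,.35],ori(0)); print(read_time_s())
t=read_camera("top")[120:280,220:420,::-1]
for n in("module","done_module_a"): print([(d["at"],d["confidence"]) for d in tip_of("top",n)])
s=read_camera("side")[110:310,240:400,::-1]
cv2.imwrite("pics/j.png",np.hstack([cv2.resize(t,(500,400)),cv2.resize(s,(300,400))]))
```

```text
-2.0813002232228155
0.028 0.79 0.02800694299403402
0.027 0.21 0.026945469810312647
0.026 0.39 0.025927980436449033
0.025 1.15 0.024934158439081474
0.024 1.6 0.02391181462018322
0.023 5.93 0.02340551113961178
35.3417
[([387.1, 214.7], 0.66)]
[([388.4, 177.9], 0.88), ([255.8, 197.2], 0.24)]
```

View pics/j.png

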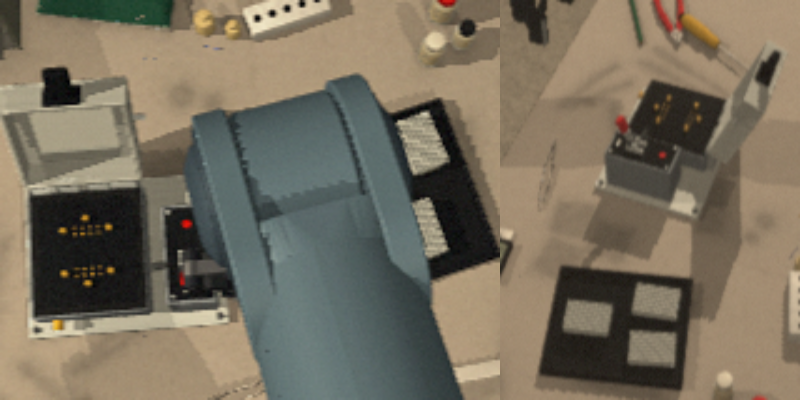

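The last pictures show the module flat, fins up, in the near half of the tray at side-crop (587,316). The two finished modules have not moved, the lid is leaning back, and the bat is off and home.

```bash
python3 -c "
from bench import *
print(sign_off())"
```

```text
the job is handed in; nothing more can be done
None
```

I switched the fixture off at the toggle, left the lid open on its stop, and set the module flat with its fins up in the free half of the tray, without moving the two finished modules; the job was handed in at about 35 s.

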